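# Fill the mould frame with the matching spacer block

### The job

One aluminium spacer block already stands in the steel mould frame on the bench. Of the three blocks standing behind the frame, find the one whose length fills the remaining gap (the longest that still fits) and set it down lengthwise in the gap, upright and flat on the bench inside the frame. Leave the block that is already in the frame there, and see that the other two end up standing on the bench.

Things in the scene. Friction and masses are not known exactly. Their poses are not given: they have to be found in the camera images.
- mould_frame: dark steel mould frame, an open-bottomed rectangle of low walls screwed fast to the bench, with a screwed lug outside each short end. Inside it is 154 mm long (its y axis) and 44 mm wide (its x axis); walls 8 mm thick, 14 mm high. Origin: centre of the inside, at bench height. One spacer block already stands in it, close to the -y (right-hand) end; the rest of its length is the gap.
- block_40_mid (a point): centre of the underside of the 40 mm spacer block: bare aluminium, 30 mm wide (x axis), 40 mm long (y axis), 50 mm high (z axis up), 100 g, loose, standing on the bench either in the frame or in the row behind it, roughly parallel to the frame; small dark hole in the middle of its top.
- block_60_mid (a point): centre of the underside of the 60 mm spacer block: bare aluminium, 30 mm wide (x axis), 60 mm long (y axis), 50 mm high (z axis up), 150 g, loose, standing on the bench either in the frame or in the row behind it, roughly parallel to the frame; small dark hole in the middle of its top.
- block_80_mid (a point): centre of the underside of the 80 mm spacer block: bare aluminium, 30 mm wide (x axis), 80 mm long (y axis), 50 mm high (z axis up), 200 g, loose, standing on the bench either in the frame or in the row behind it, roughly parallel to the frame; small dark hole in the middle of its top.
- block_100_mid (a point): centre of the underside of the 100 mm spacer block: bare aluminium, 30 mm wide (x axis), 100 mm long (y axis), 50 mm high (z axis up), 250 g, loose, standing on the bench either in the frame or in the row behind it, roughly parallel to the frame; small dark hole in the middle of its top.
Things that resemble listed ones, but are neither listed nor needed, are in the scene too. Leave any orange look-alike of the part that bears block_100_mid alone.

How it is judged (in metres and radians):
At the end, for the whole second after the job is handed in: The 40 and 100 mm blocks, or the 60 and 80 mm ones, are both in the frame: centres within 12 mm of its long centre line, within 70 mm of its middle, parallel to 10 degrees; the first block shifted under 25 mm. All four blocks upright (6 degrees), underside within 6 mm of the bench (((x of block_40_mid in the frame of mould_frame between -0.012 and 0.012 m and y of block_40_mid in the frame of mould_frame between -0.07 and 0.07 m and angle between the y axis of each of block_40_mid, block_100_mid and the y axis of mould_frame, either way round below 0.17 rad and x of block_100_mid in the frame of mould_frame between -0.012 and 0.012 m and y of block_100_mid in the frame of mould_frame between -0.07 and 0.07 m and distance of any of block_40_mid, block_100_mid from where it was at the start of the episode below 0.025 m) or (x of block_60_mid in the frame of mould_frame between -0.012 and 0.012 m and y of block_60_mid in the frame of mould_frame between -0.07 and 0.07 m and angle between the y axis of each of block_60_mid, block_80_mid and the y axis of mould_frame, either way round below 0.17 rad and x of block_80_mid in the frame of mould_frame between -0.012 and 0.012 m and y of block_80_mid in the frame of mould_frame between -0.07 and 0.07 m and distance of any of block_60_mid, block_80_mid from where it was at the start of the episode below 0.025 m)) and height (world z) of block_40_mid between -0.005 and 0.006 m and angle between each of block_40_mid, block_60_mid, block_80_mid, block_100_mid's own z axis and vertical below 0.1 rad and height (world z) of block_60_mid between -0.005 and 0.006 m and height (world z) of block_80_mid between -0.005 and 0.006 m and height (world z) of block_100_mid between -0.005 and 0.006 m); the robot touches nothing.
It also fails if it takes over 40 s, if anything falls off the work surface, if the arm or the gripper's body presses on something with over 40 N, if the wrist force passes 120 N, or if a joint passes its speed limit or range.

### The arm

A 6-joint arm with a two-finger parallel gripper is mounted at the origin on a cart in front of the work surface, level with it; the furniture and walls round the work are solid. World frame = base frame: x ahead of the robot, y to its left, z up, the work surface at z = 0. Lengths are in mm, angles in rad, forces in N, time in s.
With the tool pointing down it reaches from about 325 to 850 mm from the base axis. Payload 4.4 kg.
Tool frame: the origin (TCP) lies on the centre line of the jaws, within the pads' length; the fingertips stand 25 mm ahead of it and the grasp point (between the pads) lies 6 mm ahead of it (r.nose_length is the z of the fingertips in the tool frame, in mm); z points along the fingers, y is the direction in which the jaws open and shut (so a half turn about z gives the same grasp; the last joint's range is limited). The gripper opens to 94 mm and grips with 3 to 60 N. Pads are 16 mm wide; open, the fingers measure 119 mm over their backs; the gripper's body (75 mm by 177 mm) begins 78 mm behind the grasp point.
Start: joints at [-1.29, 0.207, 1.542, -0, 1.393, -0.15], TCP at [240.107, -522.471, 207.947] pointing down, gripper open.
Joint ranges: [-2.73, 2.73], [-0.86, 2.22], [0.23, 2.46], [-1.11, 4.25], [0.08, 2.63], [-2.82, 2.82]. Speed limits (rad/s): [2.79, 2.79, 3.14, 3.14, 3.14, 3.14].

### API

Orientations are given as a unit quaternion [x, y, z, w].
In Python, from plant import r, solver, viewer gives the robot as it stands. The module is installed in compiled form; this text tells all that it offers. Calls block until the motion is done:
- r.move_to(position, orientation): joint-space move of the TCP to a pose.
- r.movel(position, frame=None, feed=150, force_limit=None): straight line of the TCP; frame=None keeps the orientation; feed is the mean speed in mm/s. With force_limit (N) it stops when the force on the tool has changed by that much, and returns True; else False.
- r.move_j(angles): joint-space move.
- r.open_jaws() and r.gripper_close(grip_force=None): open the fingers fully, or close them until they stop; grip_force is the grip in N (None keeps the last).
- r.hold(seconds).
- solver.solve_ik(position, orientation): joint angles nearest the present ones, or None.
- r.get_obs(): the state.
- viewer.grab_frame(name): name is "scene" or "top"; returns (picture, depth): 384x512x3 uint8, blue, green, red; 384x512 float32, mm along the optical axis (not along the pixel's ray), 0 where there is no reading.
- viewer.calibration(name): a dict with "mtx" (3x3 intrinsics, pixels), "T" (4x4, takes a point from camera to world coordinates). Camera axes: x right, y down, z forward; pixel columns grow to the right and rows downward; lengths in mm; the calibration is good to about 2 mm. A picture is of the moment at which its call begins. calibration takes no time and is no camera call.
A pose or a line that the arm cannot do raises r.PlanningError and nothing moves.
- r.sign_off(): hands the job in, once; it reports no verdict.
Trained networks look in the newest picture that a camera, given by its name, has taken for a name from the list of things; names that differ only in an ending like _2 or _b are one class to them, and where a whole thing is asked for, a point or a joint stands for the part that bears it (a point fixed in the world has none). Each returns a list of dicts, best first, with "confidence" (0 to 1); they miss things now and then, are a little off and sometimes report something else, mostly with a low value. They report only what shows in the picture. A call takes as long as a camera call. They do not tell look-alikes from the thing itself.
- viewer.boxes_of(camera, query): "centre" ([column, row] in pixels, amid what is visible of it).
- viewer.masks_of(camera, query): "mask" (384x512 bool, what is visible of it) and "centre" ([column, row] in pixels, amid what is visible of it).
The state is a dict: "t": time; "joint_pos": joint angles; "qvel": joint speeds; "joint_torque": joint torques, N m; "eef_pos": TCP position; "tool_rot": TCP orientation; "contact_force": force on the tool from outside, world axes, zero at the start; "ft_torque": the same for the moment, N m; "grip_width": finger opening in mm.
Only numpy, scipy, OpenCV 4.12 (cv2) and the standard library are available. Lean on these libraries where they do the work, as an engineer would, in place of code of your own. Each camera call takes 0.05 s, during which the arm holds its last target.

## Working session

There is one attempt and no reset: what is moved stays moved. The work goes in short steps, each a Python script; the robot and the scene stay as the last script left them, time stands still between calls to the robot, and variables do not carry over. Pictures are saved under pics/ and viewed, and the job is handed in when it is done.

```bash
mkdir -p pics; cat > h.py <<'E'
import numpy as np, cv2
from plant import r, solver, viewer
def grab(n,f):
    p,d=viewer.grab_frame(n); cv2.imwrite('pics/'+f+'.png',p); np.save('pics/'+f+'.npy',d); return p,d
def world(n,d):
    c=viewer.calibration(n);K=c["mtx"];T=c["T"]
    v,u=np.indices(d.shape); P=np.stack([(u-K[0][2])/K[0][0]*d,(v-K[1][2])/K[1][1]*d,d],-1)
    return P@np.array(T)[:3,:3].T+np.array(T)[:3,3]
E
python3 - <<'E'
from h import *
for n in("scene","top"):
    p,d=grab(n,n+'0'); print(viewer.calibration(n)["T"])
    for q in ("mould_frame","block_40_mid","block_60_mid","block_80_mid","block_100_mid"):
        for m in viewer.masks_of(n,q):
            W=world(n,d)[m["mask"]&(d>0)]
            print(n,q,round(m["confidence"],2),np.round(m["centre"]),np.round(np.median(W,0)),m["mask"].sum())
print(r.get_obs()["t"])
E
```

```text
[[-7.81187778e-01 -3.27696211e-01  5.31376371e-01 -6.19563624e+01]
 [-6.24232285e-01  3.97835118e-01 -6.72355021e-01  8.18577161e+02]
 [ 8.92801125e-03 -8.56937811e-01 -5.15342486e-01  6.46363598e+02]
 [ 0.00000000e+00  0.00000000e+00  0.00000000e+00  1.00000000e+00]]
scene mould_frame 0.67 [266. 227.] [483. 115.  10.] 766
scene block_40_mid 0.91 [278. 201.] [497.  45.  33.] 373
scene block_60_mid 0.65 [227. 197.] [609. 110.  33.] 557
scene block_80_mid 0.88 [190. 228.] [583. 251.  36.] 826
scene block_100_mid 0.67 [254. 175.] [629. -14.  38.] 565
scene block_100_mid 0.64 [171. 194.] [725. 174.  33.] 891
scene block_100_mid 0.58 [270. 276.] [353. 262.  36.] 1386
[[-1.81041011e-02 -9.94170738e-01  1.06286340e-01  4.43729425e+02]
 [-9.99835767e-01  1.79138487e-02 -2.74450704e-03  4.58058669e+01]
 [ 8.24511172e-04 -1.06318571e-01 -9.94331776e-01  1.04118191e+03]
 [ 0.00000000e+00  0.00000000e+00  0.00000000e+00  1.00000000e+00]]
top mould_frame 0.78 [244. 209.] [499.  72.  13.] 680
top block_40_mid 0.7 [262. 215.] [503.  28.  50.] 234
top block_60_mid 0.54 [231. 169.] [617.  96.  50.] 341
top block_80_mid 0.56 [175. 179.] [591. 235.  49.] 523
top block_100_mid 0.94 [339. 136.] [ 686. -168.   49.] 655
top block_100_mid 0.76 [210. 122.] [727. 161.  50.] 580
top block_100_mid 0.76 [171. 275.] [361. 249.  49.] 691
top block_100_mid 0.58 [286. 159.] [635. -33.  50.] 642
0.6
```

```bash
python3 - <<'E'
import cv2
a=cv2.imread('pics/scene0.png');cv2.imwrite('pics/s0b.png',cv2.resize(a,(780,585)))
a=cv2.imread('pics/top0.png');cv2.imwrite('pics/t0b.png',cv2.resize(a[90:300,130:390],(780,600),interpolation=cv2.INTER_CUBIC))
E
```

```text
(no output)
```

View pics/s0b.png

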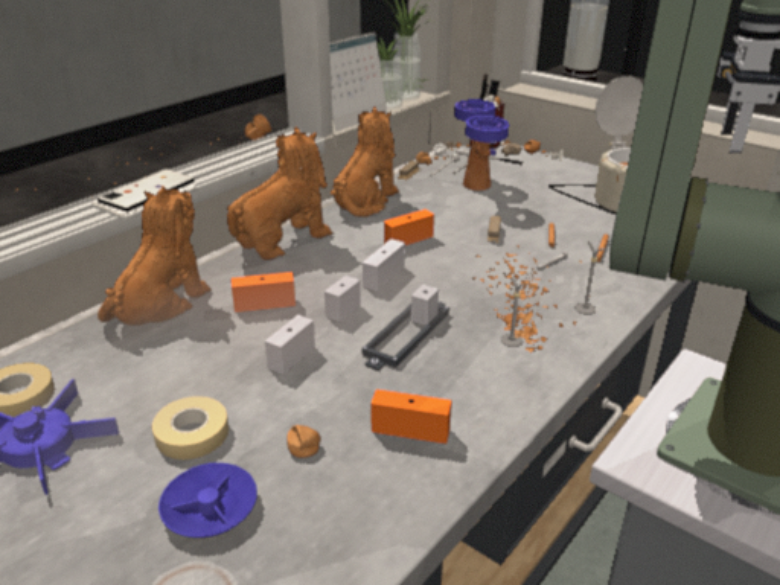

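View pics/t0b.png

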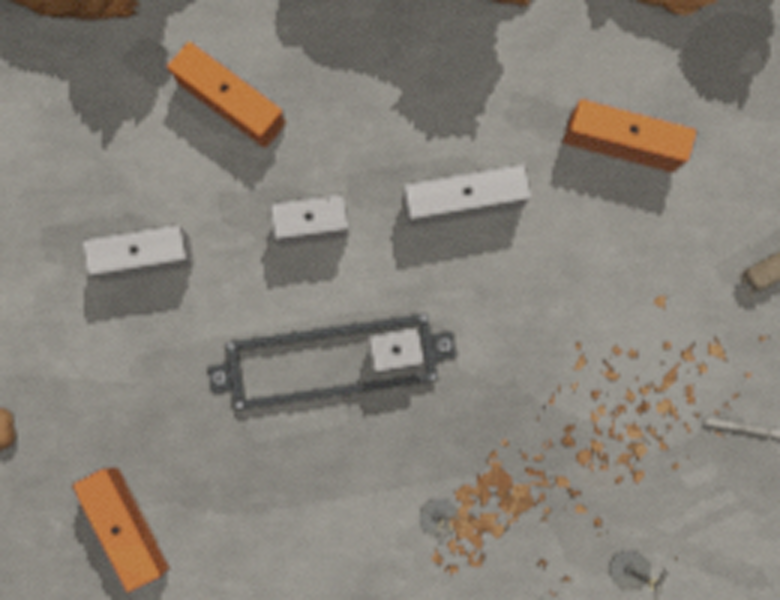

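The top picture shows three bare aluminium blocks behind the frame, at crop pixels (134,250), (309,217) and (467,191). A fourth stands in the frame at (396,350), at its right-hand end. The three orange ones at (224,88), (634,129) and (116,530) are the look-alikes. Next I measure the sizes and poses.

```bash
cat >> h.py <<'E'
def rect(p,z,x0,x1,y0,y1,s=4,n="top"):
    # rectified picture at height z; col = (y1-y)*s , row=(x1-x)*s
    c=viewer.calibration(n);K=np.array(c["mtx"]);T=np.linalg.inv(np.array(c["T"]))
    A=np.array([[0,-1/s,x1],[-1/s,0,y1],[0,0,z],[0,0,1]])
    return cv2.warpPerspective(p,K@(T@A)[:3],(int((y1-y0)*s),int((x1-x0)*s)),flags=cv2.WARP_INVERSE_MAP|cv2.INTER_CUBIC)
def tops(p,d,n="top"):
    W=world(n,d); sat=cv2.cvtColor(p,cv2.COLOR_BGR2HSV)[...,1]
    m=((W[...,2]>42)&(W[...,2]<58)&(d>0)&(W[...,0]>330)&(W[...,0]<760)&(abs(W[...,1])<320)).astype(np.uint8)
    k,l,st,_=cv2.connectedComponentsWithStats(m); out=[]
    for i in range(1,k):
        if st[i,4]<60: continue
        # rays to plane z=50
        c=viewer.calibration(n);C=np.array(c["T"])[:3,3]
        P=W[l==i]; t=(50-C[2])/(P[:,2]-C[2]); P=C+(P-C)*t[:,None]
        (cx,cy),(w,h),a=cv2.minAreaRect(P[:,:2].astype(np.float32))
        b=cv2.boxPoints(((cx,cy),(w,h),a)); e=[b[1]-b[0],b[2]-b[1]]; e=max(e,key=np.linalg.norm); yaw=np.arctan2(-e[0],e[1]); yaw=(yaw+np.pi/2)%np.pi-np.pi/2
        print("top",np.round([cx,cy],1),"size",np.round(sorted((w,h)),1),"area",st[i,4],"yaw",round(np.degrees(yaw),1),"sat",np.median(sat[l==i]),"z",np.round(np.median(W[l==i][:,2]),1))
E
python3 - <<'E'
from h import *
p=cv2.imread('pics/top0.png');d=np.load('pics/top0.npy')
tops(p,d)
a=rect(p,14,440,560,-40,155);cv2.imwrite('pics/r14.png',a)
a=rect(p,50,580,680,-100,95);cv2.imwrite('pics/r50.png',a)
E
```

```text
top [731.7 164.1] size [30.8 99.9] area 455 yaw -39.4 sat 167.0 z 50.4
top [ 689.2 -169.2] size [32.2 99.9] area 514 yaw -17.0 sat 160.0 z 50.3
top [638.4 -32.3] size [31.  99.8] area 508 yaw 9.4 sat 11.0 z 50.2
top [619.3  96.6] size [30.7 59.6] area 304 yaw 7.2 sat 11.0 z 50.2
top [592.8 238.2] size [31.1 80. ] area 418 yaw 8.6 sat 11.0 z 49.9
top [504.3  28.3] size [30.2 39.6] area 205 yaw 10.1 sat 11.0 z 50.4
top [364.5 253.9] size [31.3 88.3] area 465 yaw -63.2 sat 162.0 z 50.0
```

View pics/r14.png

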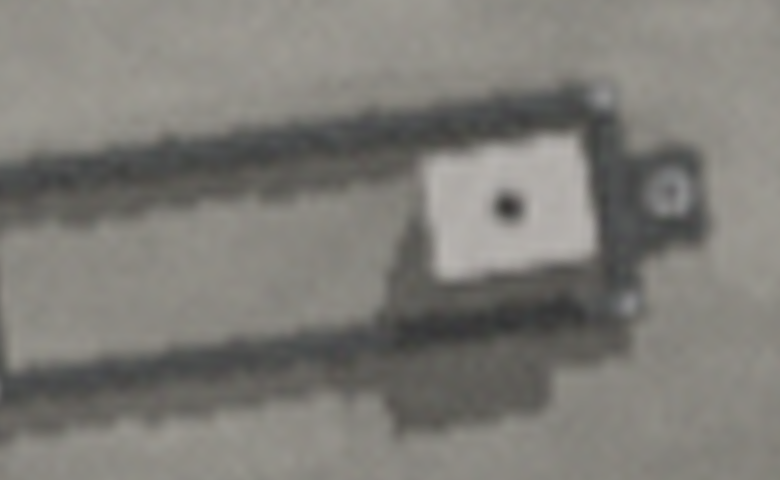

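View pics/r50.png

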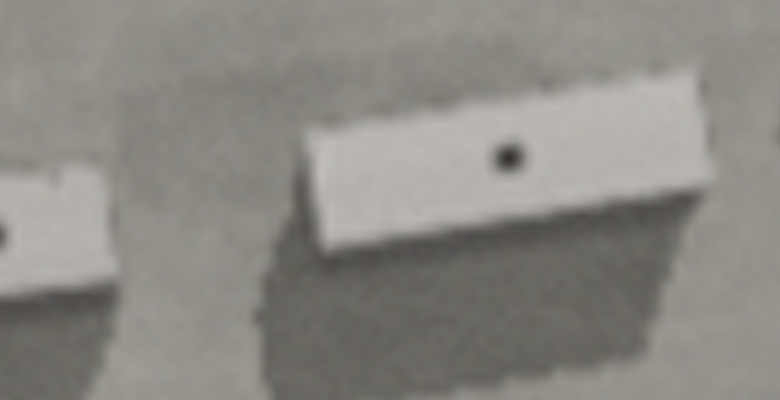

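```bash
python3 - <<'E'
from h import *
p=cv2.imread('pics/top0.png')
a=rect(p,14,440,560,-50,210,3);cv2.imwrite('pics/r14b.png',a)
E
```

```text
(no output)
```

View pics/r14b.png

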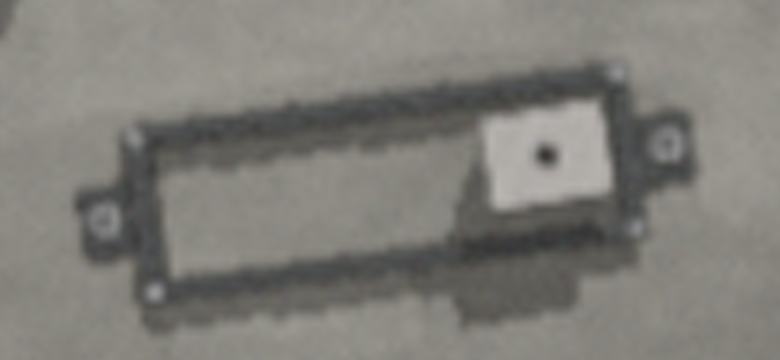

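The enlarged crop shows the frame's corner screws 162 × 52 mm apart, as they should be, centred at (499, 82) with yaw 7.45°. The block in the frame is 40 mm long, so about 110 mm of gap is left and the 100 mm block is needed. Only one non-orange block is 100 mm long: the right-hand one of the row, at crop pixel (467,191), with saturation 11 against about 165 for the orange look-alikes. Before reaching, I check for tall obstacles.

```bash
cat >> h.py <<'E'
from scipy.spatial.transform import Rotation as R
def ori(yawdeg,flip=False):
    a=np.radians(yawdeg)+(np.pi if flip else 0); c,s=np.cos(a),np.sin(a)
    return R.from_matrix(np.array([[-s,c,0],[c,s,0],[0,0,-1]]).T.reshape(3,3) if False else np.column_stack([[-s,c,0],[c,s,0],[0,0,-1]])).as_quat()
E
python3 - <<'E'
from h import *
for n in("top","scene"):
    W=world(n,np.load(f'pics/{n}0.npy')).reshape(-1,3)
    m=(W[:,2]>60)&(W[:,0]>200)&(W[:,0]<800)&(abs(W[:,1])<550)
    Q=W[m]
    for a in range(200,800,50): 
        s=Q[(Q[:,0]>=a)&(Q[:,0]<a+50)]
        if len(s): print(n,a,len(s),s[:,1].min().round(),s[:,1].max().round(),s[:,2].max().round())
for f in(0,1):
    for P,y in(([641,-32.2,180],8.7),([641,-32.2,47],8.7),([496.2,103.3,130],7.45),([496.2,103.3,47],7.45)):
        q=solver.solve_ik(P,ori(y,f)); print(f,None if q is None else np.round(q,2))
E
```

```text
top 200 1245 -23.0 90.0 404.0
top 250 24 -253.0 -154.0 144.0
top 300 157 -548.0 -154.0 143.0
top 350 372 -549.0 1.0 119.0
top 400 1148 -535.0 46.0 1041.0
top 450 200 -549.0 -398.0 106.0
top 600 10 -441.0 -428.0 163.0
top 650 836 -482.0 -390.0 171.0
top 700 827 -531.0 -391.0 174.0
top 750 587 -549.0 -476.0 171.0
scene 200 1720 -518.0 88.0 523.0
scene 250 315 -549.0 -154.0 448.0
scene 300 86 -296.0 -154.0 124.0
scene 350 93 -348.0 4.0 118.0
scene 400 171 -547.0 -347.0 109.0
scene 450 118 -550.0 -398.0 108.0
scene 600 7 -438.0 -426.0 161.0
scene 650 369 -485.0 -383.0 168.0
scene 700 296 -545.0 -386.0 169.0
scene 750 167 -549.0 -464.0 167.0
0 [-0.18  0.37  1.4  -0.    1.38 -0.34]
0 [-0.18  0.51  1.49 -0.    1.14 -0.34]
0 [ 0.03  0.14  1.79 -0.    1.21 -0.1 ]
0 [ 0.03  0.26  1.84 -0.    1.04 -0.1 ]
1 [-0.18  0.37  1.4  -0.    1.38  2.8 ]
1 [-0.18  0.51  1.49 -0.    1.14  2.8 ]
1 None
1 None
```

```bash
python3 - <<'E'
from h import *
q=ori(8.7)
r.move_to([641,-32.2,200],q)
r.movel([641,-32.2,47],feed=120,force_limit=12) and print("contact!")
r.gripper_close(25)
o=r.get_obs();print(o["t"],o["grip_width"],np.round(o["eef_pos"],1),np.round(o["contact_force"],1))
if 26<o["grip_width"]<34:
    r.movel([641,-32.2,130],feed=120)
    o=r.get_obs();print(o["t"],o["grip_width"],np.round(o["contact_force"],1))
    r.move_to([496.2,103.3,130],ori(7.45))
    p,d=grab("top","top1"); grab("scene","scene1")
    a=rect(p,14,420,580,-50,210,3);cv2.imwrite('pics/r1.png',a); print(r.get_obs()["t"])
E
```

```text
5.2917 29.358398171529682 [641.  -32.2  47. ] [-0.3 -0.1  0.1]
6.1333 29.850007867352172 [ 0.3  0.9 -2.8]
7.0417
```

```bash
python3 - <<'E'
import cv2
a=cv2.imread('pics/scene1.png');cv2.imwrite('pics/s1b.png',cv2.resize(a[130:290,170:370],(800,640))[:600])
E
```

```text
(no output)
```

View pics/s1b.png

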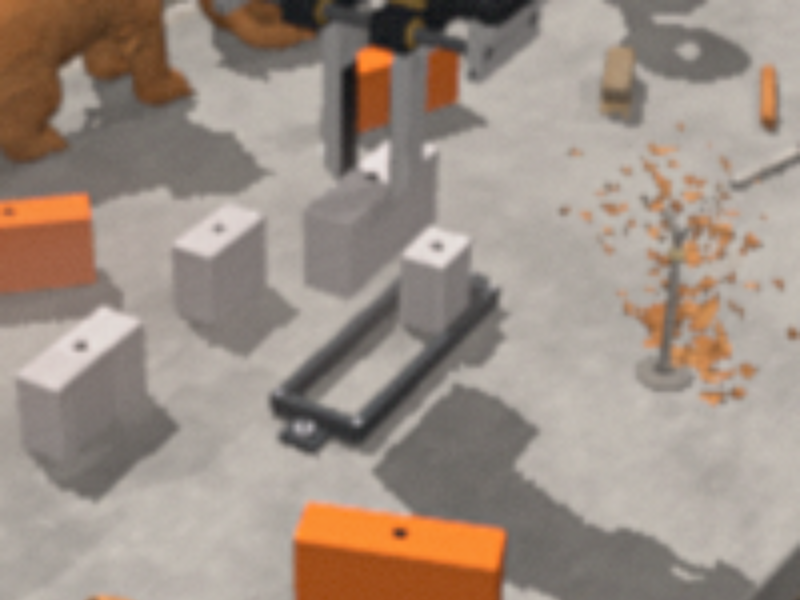

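View pics/r1.png

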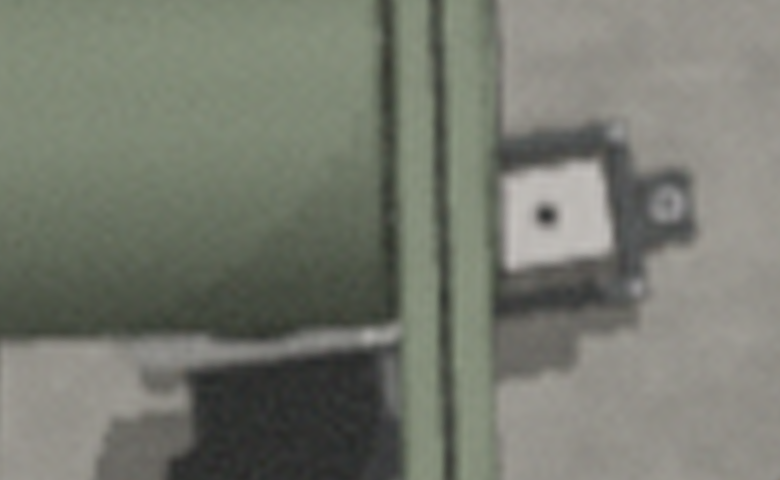

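The block hangs upright between the fingers at scene crop (370,220), with the frame still clear below it. The arm hides it from the top camera, so I check its held pose from the scene camera's depth.

```bash
python3 - <<'E'
from h import *
d=np.load('pics/scene1.npy');p=cv2.imread('pics/scene1.png');W=world("scene",d)
fy=np.array([-.1297,.9916]);fx=np.array([.9916,.1297])
rel=W[...,:2]-[499,81.75]; Y=rel@fy;X=rel@fx;Z=W[...,2]
m=(d>0)&(Z>75)&(Z<130)&(abs(X)<22)&(Y>-50)&(Y<90)
print(m.sum())
for lo in(78,90,100,110,120):
    s=m&(Z>lo)&(Z<lo+10); print(lo,s.sum(),np.percentile(Y[s],[1,99]).round(1),np.percentile(X[s],[1,50,99]).round(1))
end=m&(Y>60)
print("end face",np.median(Y[end]),np.percentile(X[end],[2,98]).round(1),np.percentile(Z[end],[1,99]).round(1))
s=m&(Y<62)&(Y>-25)&(Z<112);
for a in range(-25,70,15):
    t=m&(Y>a)&(Y<a+15); print(a,t.sum(),np.percentile(Z[t],[2,98]).round(1) if t.sum() else '')
E
```

```text
564
78 44 [-22.5  72.8] [-15.5 -13.   14.4]
90 124 [-23.6  74.7] [-15.8 -13.7  13.1]
100 130 [-23.1  73.4] [-15.9 -13.4  12.8]
110 130 [-25.2  73.7] [-15.6 -13.2  13.3]
120 109 [-27.7  73.5] [-16.2 -13.4  13.4]
end face 70.96572754969918 [-15.6  13.6] [ 84.2 129. ]
-25 55 [ 85.2 129.2]
-10 47 [ 84.9 119.9]
5 47 [ 86.3 122. ]
20 61 [ 86.  129.7]
35 60 [ 83.9 128.9]
50 60 [ 86.8 128.8]
65 227 [ 84.9 128.6]
```

Level, with its ends at about −28 and +71 in the frame and its sides at −15.6 to +14. That fits the gap with about 5 mm to spare at each end. I lower it now.

```bash
python3 - <<'E'
from h import *
r.movel([496.2,103.3,75],feed=100,force_limit=10) and print("early")
c=r.movel([496.2,103.3,45.5],feed=30,force_limit=6)
o=r.get_obs();print(c,o["t"],o["grip_width"],np.round(o["eef_pos"],1),np.round(o["contact_force"],1))
E
```

```text
True 8.6167 29.96237241374146 [495.6 103.3  46.8] [-0.9  0.2  5.4]
```

Contact came at z = 46.8, which is bench height. I release the block, withdraw and look.

```bash
python3 - <<'E'
from h import *
r.open_jaws()
e=r.get_obs()["eef_pos"]
r.movel([e[0],e[1],200],feed=120)
r.move_j([-0.9,0.1,1.542,0,1.45,-0.15])
r.hold(0.3)
p,d=grab("top","top2"); grab("scene","scene2"); tops(p,d)
cv2.imwrite('pics/r2.png',rect(p,50,420,580,-50,210,3)); cv2.imwrite('pics/r2b.png',rect(p,14,420,580,-50,210,3))
o=r.get_obs();print(o["t"],np.round(o["eef_pos"]),np.round(o["contact_force"],1))
a=cv2.imread('pics/scene2.png');cv2.imwrite('pics/s2b.png',cv2.resize(a[130:290,170:370],(750,600)))
E
```

```text
top [731.5 164. ] size [ 30.9 100.1] area 455 yaw -39.4 sat 167.0 z 50.2
top [ 689.3 -169.1] size [ 32.5 100.1] area 518 yaw -16.7 sat 161.0 z 50.3
top [619.1  96.6] size [30.7 59.7] area 307 yaw 6.7 sat 12.0 z 50.3
top [592.8 238. ] size [31.1 80.4] area 413 yaw 9.1 sat 11.0 z 50.1
top [504.4  28.3] size [29.9 39.6] area 206 yaw 9.3 sat 10.0 z 50.0
top [493.9 102.9] size [30.1 99.7] area 521 yaw 8.0 sat 10.0 z 50.3
top [365.  254.1] size [31.3 87.2] area 466 yaw -63.2 sat 159.0 z 50.1
13.3333 [ 412. -380.  267.] [-0.1  0.6  0.3]
```

View pics/r2b.png

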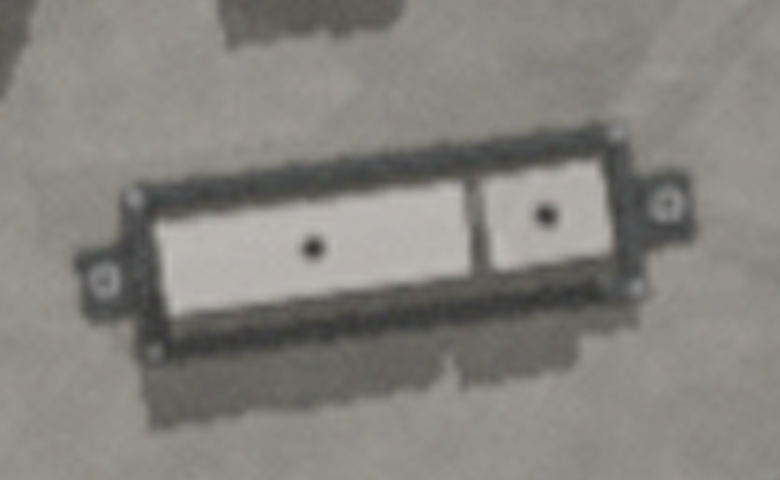

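View pics/s2b.png

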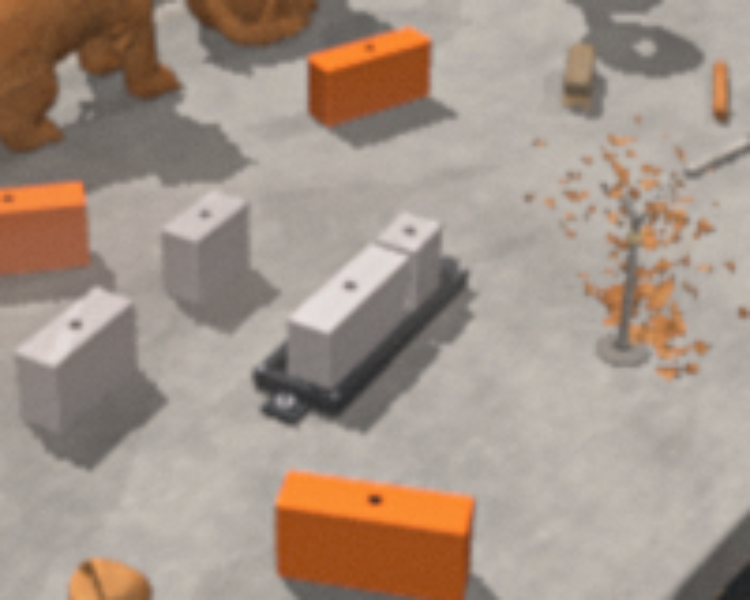

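Both blocks stand flat in the frame: the 100 mm at crop pixel (314,248) and the 40 mm at (546,215). Their tops are at z ≈ 50, the other two blocks have not moved, and the arm is clear. I hand the job in.

```bash
python3 -c "
from h import *
r.sign_off(); print(r.get_obs()['t'])"
```

```text
the job is handed in; nothing more can be done
the job is handed in; nothing more can be done
```

I set the 100 mm aluminium block down in the gap beside the 40 mm block already in the frame, and handed the job in. The last clock reading before that was 13.3 s of the 40 s allowed. The hand-in gives no verdict.

**Choice:** the block in the frame measured 40 mm long, which left a gap of about 110 mm. The 100 mm aluminium block was the longest that fitted. I left the orange look-alikes alone.

**Last checks, from the top camera:**

| Block | Where it ended up | Top height |
|---|---|---|
| 100 mm | in the frame, about −2 mm from the long centre line and +22 mm along it, turned under 1° from the frame | 50.3 mm, so flat on the bench |
| 40 mm | in the frame, under 1 mm from where it started | 50.0 mm |
| 60 and 80 mm | standing where they were | 50.3 and 50.1 mm |

The arm had withdrawn clear of everything. No check failed. The only disagreement was about 2.5 mm between two x measurements of the 100 mm block before the grasp. It did not affect the grasp or the placing.

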